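# Load the microscopy kit tray, tallest last

### The job

Load the grey kit tray for the microscope session, one thing at a time from the lowest to the tallest so that nothing already in the tray is in the way: the flat slide box into the far left pocket, then the pipette-tip box into the far right pocket, then the lens canister into the round middle pocket, and last the tall bottle into the round pocket nearest the robot. Set each one gently down flat in its pocket and let go before fetching the next, keep the canister and bottle upright, reach in at a slant under the green lamp without bumping it, and leave the other things on the bench where they are.

Things in the scene. Friction and masses are not known exactly. Their poses are not given: they have to be found in the camera images.
- tray: Light grey kit tray with black pocket floors, fixed on the bench, 330 (x) x 230 (y) x 14 mm. Origin: centre of its underside, on the bench. Its +x points away from the robot (far), +y to the robot's left, z up. Four pockets sunk 8 mm into its top, so pocket floors are 6 mm and the tray's top face 14 mm above the bench.
- pocket_slides (a point): Far left pocket, 114 (tray x) x 64 (tray y) mm, for the slide box. Point: centre of its floor, 95 mm ahead (+x) and 56 mm left (+y) of the tray's origin, 6 mm up. Axes as the tray's. The slide box fits with its long side along tray x, either way round, with 7 mm to spare on every side.
- pocket_tips (a point): Far right pocket, 114 (tray x) x 74 (tray y) mm, for the pipette-tip box. Point: centre of its floor, 95 mm ahead (+x) and 56 mm right (-y) of the tray's origin, 6 mm up. Axes as the tray's. The box fits with its long side along tray x, either way round, 7 mm to spare on every side.
- pocket_can (a point): Round middle pocket, 62 mm across, for the lens canister. Point: centre of its floor, 10 mm nearer the robot (-x) than the tray's origin, on its middle line, 6 mm up.
- pocket_flask (a point): Round pocket nearest the robot, 74 mm across, for the bottle. Point: centre of its floor, 105 mm nearer the robot (-x) than the tray's origin, on its middle line, 6 mm up.
- lamp: Fixed lamp joined to the tray; origin and axes are the tray's. Green bar, 50 (x) x 220 (y) mm, over the far pockets, centred 100 mm ahead of the origin, 199 to 225 mm above the bench; a 30 mm wide arm, top 231 mm, runs back to a column 225 mm ahead. A gripper pointing straight down at a far pocket hits the bar; slanted 35 degrees, tips forward along +x, wrist towards the robot, it clears.
- slide_box: Flat grey slide box, 100 (x) x 50 (y) x 36 (z) mm, with a dark seam and a small steel clasp, about 0.16 kg, loose on the bench. Origin: centre of its underside; x along its length, z up.
- tip_box: Pipette-tip box, white with a grey upper band and rows of small amber tips on top, 100 (x) x 60 (y) x 52 (z) mm, about 0.14 kg, loose on the bench. Origin: centre of its underside; x along its length, z up.
- canister: Upright lens canister, black cylinder with an aluminium lid, 50 mm diameter, 75 mm tall, about 0.2 kg, loose. Origin: centre of its underside; z up.
- flask: Tall white plastic bottle with a paper label and a grey screw cap, 60 mm diameter, 190 mm tall, about 0.3 kg, loose. Straight body to 128 mm up, shoulder to 148 mm, then the cap, 38 mm diameter, from 148 to 190 mm. Origin: centre of its underside; z up.
- beaker: Bystander: open glass beaker, 72 mm across, 95 mm tall, origin under its centre.
- reagent_jar: Bystander: amber jar, 80 mm across, 95 mm tall, origin under its centre.
- timer: Bystander: white timer lying flat, 50 x 60 x 20 mm, origin under its centre.
- dish: Bystander: round culture dish, 90 mm across, 16 mm tall, origin under its centre.
- pipette: Bystander: hand pipette lying flat, its x axis along its length from 130 mm behind to 110 mm ahead of its origin, 22 mm high, up to 50 mm wide at the rear; origin on the bench.
- notebook: Bystander: blue notebook, 150 x 110 x 14 mm, origin under its centre.
There are look-alikes about, which are no part of the job. Leave any purple look-alike of the tip_box alone.

How it is judged:
By the outcome, as a careful person would: the job done as asked, in the order asked, and still so for the second after the job is handed in, with the robot touching nothing.
It also fails if it takes over 72 s, if anything falls off the work surface, if the arm or the gripper's body presses on something with over 40 N, if the wrist force passes 120 N, or if a joint passes its speed limit or range.

### The arm

A 7-joint arm with a two-finger parallel gripper is mounted at the origin on the work surface. World frame = base frame: x ahead of the robot, y to its left, z up, the work surface at z = 0. Lengths are in m, angles in rad, forces in N, time in s.
With the tool pointing down it reaches from about 0.425 to 0.825 m from the base axis. Payload 3.6 kg.
Tool frame: the origin (TCP) lies where the fingers leave the gripper's body, on its centre line; the fingertips stand 73 mm ahead of it and the grasp point (between the pads) lies 54 mm ahead of it; x points along the fingers, y is the direction in which the jaws open and shut, and the axes are right-handed (so a half turn about x gives the same grasp; the last joint's range is limited). The gripper opens to 85 mm and grips with 20 to 120 N. Pads are 22 mm wide; open, the fingers measure 114 mm over their backs; the gripper's body (76 mm by 85 mm) begins 54 mm behind the grasp point. The pads swing forward as they close: fully open they stand 13 mm farther back than shut.
Start: joints at [-1.284, 0.615, -0.013, 1.423, 0.008, 1.103, -0.04], TCP at [0.201, 0.618, 0.304] pointing down, gripper open.
Joint ranges: [-3.12, 3.12], [-0.3, 2.06], [-1.34, 1.32], [0.26, 2.42], [-1.36, 4.5], [0.01, 1.98], [-2.84, 2.84]. Speed limits (rad/s): [2.79, 2.79, 3.14, 3.14, 3.14, 3.14, 3.14].

### API

Orientations are given as a unit quaternion [x, y, z, w].
In Python, from station import arm, snapshot, camera_info, ticket gives the robot as it stands. Calls block until the motion is done:
- arm.movep(position, orientation): joint-space move of the TCP to a pose.
- arm.line_to(position, velocity=0.15, ori=None): straight line of the TCP; ori=None keeps the orientation; velocity is the mean speed in m/s.
- arm.move_j(angles): joint-space move.
- arm.move_gripper(opening, effort=None): opening from 0.0 (shut) to 1.0 (fully open); effort is the grip in N (None keeps the last); returns when the fingers have stopped.
- arm.pause(seconds).
- arm.ik(position, orientation): joint angles nearest the present ones, or None.
- snapshot(name): name is "side" or "top"; returns the picture (384x512x3 uint8, blue, green, red); there is no depth.
- camera_info(name): a dict with "fx", "fy", "cx", "cy" (pixels), "dist_coeffs" ([k1, k2, p1, p2, k3] as OpenCV has them; the pictures are not rectified), "R" (3x3) and "t" (3): a world point X has camera coordinates R X + t. Camera axes: x right, y down, z forward; pixel columns grow to the right and rows downward; lengths in m; the calibration is good to about 2 mm. A picture is of the moment at which its call begins. camera_info takes no time and is no camera call.
A pose or a line that the arm cannot do raises arm.MotionError and nothing moves.
- ticket.finish_job(): hands the job in, once; it reports no verdict.
Readings, each from a call of its own:
- arm.read_time(): time.
- arm.read_joint_positions(): joint angles.
- arm.read_dq(): joint speeds.
- arm.read_effort(): joint torques, N m.
- arm.read_tool_pos(): TCP position.
- arm.read_eef_rot(): TCP orientation.
- arm.read_ft_force(): force on the tool from outside, world axes, zero at the start.
- arm.read_wrist_torque(): the same for the moment, N m.
- arm.read_opening(): opening from 0.0 (shut) to 1.0 (fully open).
Only numpy, scipy, OpenCV 4.12 (cv2) and the standard library are available. Lean on these libraries where they do the work, as an engineer would, in place of code of your own. Each camera call takes 0.05 s, during which the arm holds its last target. There are 200 camera calls.

## Working session

There is one attempt and no reset: what is moved stays moved. The work goes in short steps, each a Python script; the robot and the scene stay as the last script left them, time stands still between calls to the robot, and variables do not carry over. Pictures are saved under pics/ and viewed, about 8 in all and at most 12, crops included, and the job is handed in when it is done.

```bash
ls; mkdir -p pics
python3 - <<'E'
from station import arm, snapshot, camera_info, ticket
import cv2
for n in("top","side"):
    im=snapshot(n); cv2.imwrite(f"pics/{n}0.png",im); c=camera_info(n)
    print(n,{k:(v if not hasattr(v,'tolist') else v.tolist()) for k,v in c.items()})
    cv2.imwrite(f"pics/{n}0v.png",cv2.resize(im,(800,600),interpolation=cv2.INTER_CUBIC))
print(arm.read_time(),arm.read_eef_rot())
E
```

```text
pics
top {'fx': 382.6793094580355, 'fy': 382.6793094580355, 'cx': 254.13539764819063, 'cy': 190.61751188619866, 'dist_coeffs': [-0.003404094521106093, 0.0, 0.0, 0.0, 0.0], 'R': [[-0.027461754624658965, -0.999607810511319, 0.005484268201117979], [-0.9863734717702898, 0.026207064351356096, -0.16242094682001137], [0.16221352046226017, -0.009869900853132066, -0.9867063184333975]], 't': [-0.0005979394470508209, 0.43424804261932387, 1.2036793256131948]}
side {'fx': 350.19016971377675, 'fy': 350.19016971377675, 'cx': 249.24464883118952, 'cy': 189.3758077990135, 'dist_coeffs': [0.037657783880817156, 0.0, 0.0, 0.0, 0.0], 'R': [[0.7323469760992984, -0.6809298421326654, -0.0015673836149818897], [-0.4528498487737581, -0.48532303172713354, -0.7479228364883423], [0.50852229160952, 0.5484488170908627, -0.6637838307520268]], 't': [-0.3316951553810511, 0.2165906100661779, 0.9929782803526693]}
0.1 [ 0.10964597  0.69854316 -0.11128243  0.69830612]
```

View pics/top0v.png

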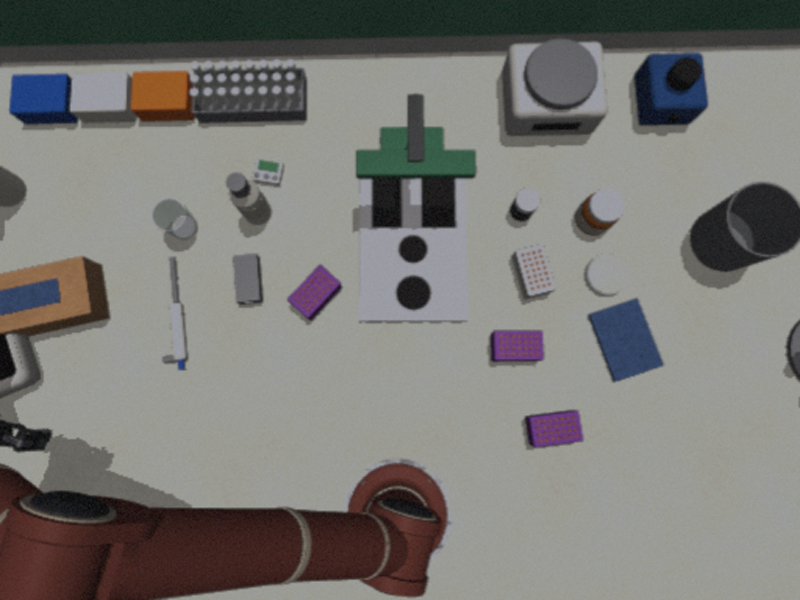

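View pics/side0v.png

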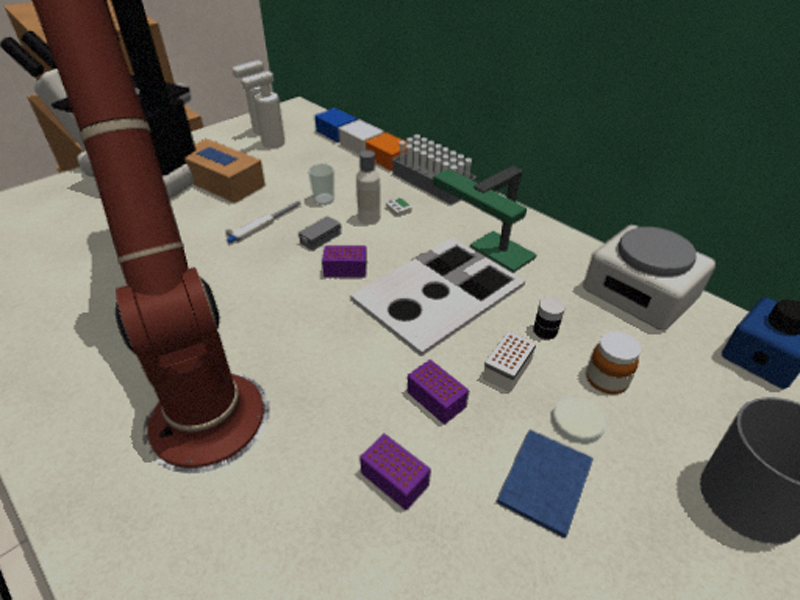

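Top view (800x600 px): slide box (247,279), bottle (245,197), canister (525,204), tray around (413,248). Tip box candidates are white (535,270) and purple (315,292), (517,345), (555,428). Only the white one, with a grey band and amber tips, fits; I'll enlarge it to confirm.

```bash
cat > h.py <<'E'
import numpy as np, cv2
from station import arm, snapshot, camera_info, ticket
def ray(n,p):
    c=camera_info(n); K=np.array([[c["fx"],0,c["cx"]],[0,c["fy"],c["cy"]],[0,0,1]])
    q=cv2.undistortPoints(np.float64(p).reshape(-1,1,2),K,np.array(c["dist_coeffs"])).reshape(-1,2)
    R=np.array(c["R"]);t=np.array(c["t"])
    return -R.T@t, np.c_[q,np.ones(len(q))]@R
def onz(n,p,z):
    o,d=ray(n,p); return o+d*((z-o[2])/d[:,2])[:,None]
def proj(n,X):
    c=camera_info(n); K=np.array([[c["fx"],0,c["cx"]],[0,c["fy"],c["cy"]],[0,0,1]])
    return cv2.projectPoints(np.float64(X).reshape(-1,1,3),cv2.Rodrigues(np.array(c["R"]))[0],np.array(c["t"]),K,np.array(c["dist_coeffs"]))[0].reshape(-1,2)
E
python3 - <<'E'
from h import *
im=cv2.imread("pics/top0.png"); 
hsv=cv2.cvtColor(im,cv2.COLOR_BGR2HSV)
print("bg",im[200,200],"slide row",im[178,146:172,1],"slide col",im[158:200,158,1])
print("tip row",im[173,325:360,1],"flask cap",im[108:140,152,1])
print("tray row edge",im[190,222:236,1],im[190,292:306,1],"col",im[195:212,265,1])
# dark pockets
m=(im.max(2)<45).astype(np.uint8); m[:, :225]=0;m[:,305:]=0;m[:110]=0;m[205:]=0
n,l,s,c=cv2.connectedComponentsWithStats(m)
for i in range(1,n):
    if s[i,4]>40: print(s[i],c[i],onz("top",c[i],0.006)[0].round(4))
# amber dots
h,S,V=cv2.split(hsv); T=np.zeros(V.shape,np.uint8)
T[150:195,322:362]=((S>70)&(h<20)&(V>60))[150:195,322:362]
pts=np.argwhere(T)[:,::-1].astype(np.float32); r=cv2.minAreaRect(pts); print("tips",len(pts),r,onz("top",[r[0]],0.052),onz("top",cv2.boxPoints(r),0.052).round(4))
tiles=[]
for (x,y) in [(158,178),(342,173),(336,130),(155,125)]:
    t=im[y-25:y+25,x-33:x+33]; t=cv2.convertScaleAbs(cv2.resize(t,(400,300),interpolation=cv2.INTER_CUBIC),alpha=1.2); cv2.putText(t,f"{x-33},{y-25}",(4,14),0,.45,(0,0,255),1); tiles.append(t)
cv2.imwrite("pics/tiles.png",np.vstack([np.hstack(tiles[:2]),np.hstack(tiles[2:])]))
E
```

```text
bg [71 29 57] slide row [154 155 154 142 115 106 107 105 105 107 108 105 108 107 108 108 111 106
 103  79  55 110 152 156 157 151] slide col [156 159 154 152 129 112 106 107 106 110 107 107 106 107 108 108 108 111
 106 109 108 108 109 110 107 110 107 109 110 108 110 109 108 108  94 109
  87  99 109 147 154 155]
tip row [155 149 130 109  91  72  61  65 106 151 156 140 117 131 151 139 114 132
 151 148 149 151 150 146 139 147 155 154 153 155 154 154 157 155 156] flask cap [153 151 132 112 104 103 105 102 104 105 108 108 105  96  57  40  34  41
  56  91  97  99  97  94  73  77 113 139 152 157 156 154]
tray row edge [156 156 159 156 152 156 155 154 156 156 158 155 158 157] [156 155 155 156 156 156 154 158 156 156 156 155 153 155] col [ 28  33  49 100 147 152 155 156 156 152 111 111 151 154 154 157 151]
[234 112  29  33 565] [247.1539823  128.01238938] [0.6557 0.0052 0.006 ]
[267 112  27  33 646] [280.12383901 128.30495356] [ 0.6518 -0.1071  0.006 ]
[256 152  17  15 196] [263.83163265 159.06122449] [ 0.5456 -0.0482  0.006 ]
[255 178  20  19 305] [264.15737705 187.08196721] [ 0.4499 -0.0462  0.006 ]
tips 15 ((342.5, 172.0), (21.977689743041992, 11.400923728942871), 74.05460357666016) [[ 0.48461992 -0.29871983  0.052     ]] [[ 0.5151 -0.2731  0.052 ]
 [ 0.5245 -0.3093  0.052 ]
 [ 0.4544 -0.3241  0.052 ]
 [ 0.4451 -0.2882  0.052 ]]
```

View pics/tiles.png

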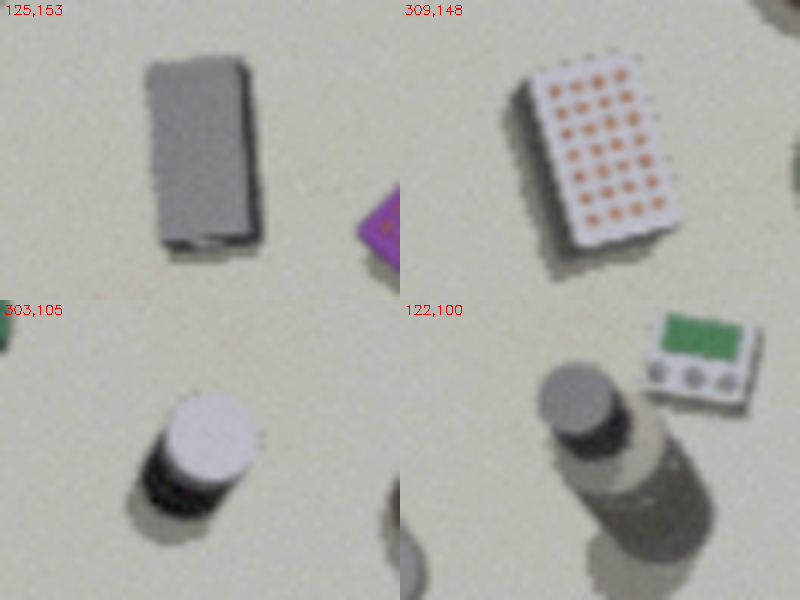

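Second crop (tiles): the white box with amber tips and a grey side band, at about (341,172) in the 512 px image, is the tip box. The other tiles show the flat grey slide box with its clasp at (158,178), the canister with its aluminium lid at (337,128) and the bottle cap at (151,116). Next come subpixel measurements, with a cross-check from the side view.

```bash
cat > meas.py <<'E'
from h import *
def up(im,x0,y0,x1,y1,k=6):
    t=im[y0:y1,x0:x1].astype(np.float32)
    return cv2.resize(cv2.GaussianBlur(t,(0,0),.6),None,fx=k,fy=k,interpolation=cv2.INTER_CUBIC), (lambda p:(np.float64(p)+.5)/k-.5+[x0,y0])
def big(m,seed=None):
    n,l,s,c=cv2.connectedComponentsWithStats(m.astype(np.uint8))
    i=1+np.argmax(s[1:,4]); mm=(l==i).astype(np.uint8)
    return max(cv2.findContours(mm,0,1)[0],key=cv2.contourArea),c[i]
def rect(n,ct,f,z):
    # subpixel outline cast on plane, then min-area rectangle in mm
    P=onz(n,f(ct.reshape(-1,2)),z)[:,:2]
    r=cv2.minAreaRect((P*1000).astype(np.float32)); b=cv2.boxPoints(r)
    e=[b[1]-b[0],b[2]-b[1]]; e=max(e,key=np.linalg.norm); yaw=np.degrees(np.arctan2(e[1],e[0])); yaw=(yaw+90)%180-90
    return np.round(r[0],1),np.round(r[1],1),round(float(yaw),1)
def circ(n,ct,f,z):
    P=onz(n,f(ct.reshape(-1,2)),z)[:,:2]*1000
    A=np.c_[2*P,np.ones(len(P))]; s=np.linalg.lstsq(A,(P**2).sum(1),rcond=None)[0]
    return np.round(s[:2],1),"dia",round(2*float(np.sqrt(s[2]+s[0]**2+s[1]**2)),1)
def pockets(im):
    for nm,b in (("can",(248,146,280,172)),("flask",(248,172,281,203))):
        u,f=up(im,*b); ct,_=big(u[...,1]<85)
        print(nm,circ("top",ct,f,.010))
E
python3 - <<'E'
from meas import *
im=cv2.imread("pics/top0.png"); sd=cv2.imread("pics/side0.png")
u,f=up(im,140,155,172,200); g=u[...,1]; ct,_=big((g>88)&(g<130)); print("slide",rect("top",ct,f,.036))
u,f=up(im,322,150,362,195); d=u[...,0]-u[...,2]; print("d bg/white",np.percentile(d,[10,50,80]))
am=(u[...,2]-u[...,0]>25)&(u[...,2]>120); 
n,l,s,c=cv2.connectedComponentsWithStats(am.astype(np.uint8)); c=c[1:][s[1:,4]>20]
P=onz("top",f(c),.053)[:,:2]*1000; r=cv2.minAreaRect(P.astype(np.float32)); print("tip dots",len(c),P.mean(0),r)
w=(d>-6)&(u[...,1]>110)|am; w=cv2.morphologyEx(w.astype(np.uint8),cv2.MORPH_CLOSE,np.ones((9,9)));ct,_=big(w);print("tip top",rect("top",ct,f,.052))
u,f=up(im,318,112,352,146); ct,_=big((u[...,0]-u[...,2]>-5)&(u[...,1]>110)); print("lid",circ("top",ct,f,.075))
u,f=up(im,140,106,162,128); g=u[...,1]; ct,_=big((g>80)&(g<130)&(np.indices(g.shape)[0]<75)); print("cap",circ("top",ct,f,.19))
pockets(im)
u,f=up(im,222,140,308,212); ct,_=big((u[...,0]-u[...,2]>-5)&(u[...,1]>125)); print("tray part",rect("top",ct,f,.014))
hsv=cv2.cvtColor(im,cv2.COLOR_BGR2HSV); u,f=up(im,180,165,225,210); ct,_=big(u[...,1]<80); print("purple",rect("top",ct,f,.04))
# side: cap top & lid ellipse
for nm,xy in (("cap",(225,90,245,115)),("lid",(338,188,366,206))):
    u,f=up(sd,*xy,8); cv2.imwrite(f"pics/s_{nm}.png",u)
for nm,X in (("cap",None),):pass
# predicted reprojection marks on side
s=cv2.resize(sd,(800,600),interpolation=cv2.INTER_CUBIC); np.save("pics/x.npy",s)
E
```

```text
slide (array([479.9, 297.1]), array([114.8,  60.1]), 5.5)
d bg/white [-8.74792938 -4.88078308 -1.96776886]
tip dots 7 [ 485.63675003 -304.70760137] ((484.0248107910156, -307.7460632324219), (23.25091552734375, 72.10009765625), 88.85550689697266)
tip top (array([ 494.8, -297.6]), array([132.1, 128.8]), 88.5)
lid (array([ 611.7, -290.6]), 'dia', 74.8)
cap (array([639. , 280.8]), 'dia', 36.9)
can (array([544.9, -48.1]), 'dia', 58.9)
flask (array([449.8, -46. ]), 'dia', 71.2)
tray part (array([489.5, -49.1]), array([289. , 243.3]), 88.5)
purple (array([448.5, 157.9]), array([ 67.8, 100.7]), -43.7)[ WARN:0@0.864] global loadsave.cpp:1063 imwrite_ Unsupported depth image for selected encoder is fallbacked to CV_8U.
```

Run:
```python
from meas import *
im=cv2.imread("pics/top0.png")
for n,(x,y) in dict(bg=(200,220),bg2=(320,160),tray=(240,185),lid=(337,127),tip=(334,160)).items(): print(n,im[y-2:y+3,x-2:x+3].reshape(-1,3).mean(0).round(1))
o=lambda m:cv2.morphologyEx(m.astype(np.uint8),cv2.MORPH_OPEN,cv2.getStructuringElement(2,(21,21)))
u,f=up(im,140,155,172,200); g=u[...,1]; ct,_=big(o((g>82)&(g<131))); print("slide",rect("top",ct,f,.036))
def white(b,z,shape,close=1,thr=None,k=21):
    u,f=up(im,*b); u=cv2.GaussianBlur(u,(0,0),3); d=u[...,0]-u[...,2]
    m=(d>thr)&(u[...,1]>115)
    m=o(cv2.morphologyEx(m.astype(np.uint8),cv2.MORPH_CLOSE,np.ones((close,close)))); ct,_=big(m); return shape("top",ct,f,z)
for thr in (0,4,8):
    try:
        print(thr,"tip",white((322,150,362,195),.052,rect,31,thr),"lid",white((318,112,352,146),.075,circ,1,thr),"tray",white((222,140,308,212),.014,rect,1,thr))
    except Exception as e: print(thr,e)
u,f=up(im,322,150,362,195); R=u[...,2]-u[...,0]; print(np.percentile(R,[50,80,90,95,98]))
for t in (20,30,40,50):
    n,l,s,c=cv2.connectedComponentsWithStats((R>t).astype(np.uint8)); c=c[1:][s[1:,4]>8]
    P=onz("top",f(c),.053)[:,:2]*1000; r=cv2.minAreaRect(P.astype(np.float32)); print("dots",t,len(c),P.mean(0).round(1),r)
```

```text
bg [149.9 155.6 154.3]
bg2 [148.5 155.1 154.1]
tray [163.4 155.3 154.3]
lid [163.3 155.3 154.4]
tip [150.9 148.4 149.4]
slide (array([479.4, 301.4]), array([115. ,  51.5]), 5.5)
0 tip (array([ 484.1, -299. ]), array([101. ,  60.1]), 12.8) lid (array([ 627.3, -287. ]), 'dia', 49.4) tray (array([498.3, -47.3]), array([234.1, 224.4]), 88.9)
4 attempt to get argmax of an empty sequence
8 attempt to get argmax of an empty sequence
[ 4.88078308  7.23708496  8.74792938 13.04833527 19.94112564]
dots 20 28 [ 484.2 -298.9] ((484.1993408203125, -298.7820739746094), (72.8801040649414, 36.736045837402344), 12.368715286254883)Traceback (most recent call last):
  File "<stdin>", line 17, in <module>
  File "h.py", line 9, in onz
    o,d=ray(n,p); return o+d*((z-o[2])/d[:,2])[:,None]
        ~~~^^^^^
  File "h.py", line 5, in ray
    q=cv2.undistortPoints(np.float64(p).reshape(-1,1,2),K,np.array(c["dist_coeffs"])).reshape(-1,2)
      ~~~~~~~~~~~~~~~~~~~^^^^^^^^^^^^^^^^^^^^^^^^^^^^^^^^^^^^^^^^^^^^^^^^^^^^^^^^^^^^
cv2.error: OpenCV(4.12.0) /io/opencv/modules/calib3d/src/undistort.dispatch.cpp:347: error: (-215:Assertion failed) CV_IS_MAT(_src) && CV_IS_MAT(_dst) && (_src->rows == 1 || _src->cols == 1) && (_dst->rows == 1 || _dst->cols == 1) && _src->cols + _src->rows - 1 == _dst->rows + _dst->cols - 1 && (CV_MAT_TYPE(_src->type) == CV_32FC2 || CV_MAT_TYPE(_src->type) == CV_64FC2) && (CV_MAT_TYPE(_dst->type) == CV_32FC2 || CV_MAT_TYPE(_dst->type) == CV_64FC2) in function 'cvUndistortPointsInternal'
```

Run:
```python
from meas import *
im=cv2.imread("pics/top0.png")
o=lambda m:cv2.morphologyEx(m.astype(np.uint8),cv2.MORPH_OPEN,cv2.getStructuringElement(2,(21,21)))
for y1 in (190,192,193):
    u,f=up(im,140,155,172,y1); g=u[...,1]; ct,_=big(o((g>82)&(g<131))); print("slide",y1,rect("top",ct,f,.036))
# side edges by line fit, rows 166..188
u,f=up(im,140,155,172,200); g=u[...,1]; L=[];Rr=[]
for r in range(66,198):
    x=np.where((g[r]>82)&(g[r]<131))[0]; run=max(np.split(x,np.where(np.diff(x)>1)[0]+1),key=len); L.append((run[0],r));Rr.append((run[-1],r))
for e in (L,Rr):
    P=onz("top",f(e),.036)[:,:2]*1000; v=cv2.fitLine(P.astype(np.float32),cv2.DIST_HUBER,0,.01,.01).ravel(); print(np.degrees(np.arctan(v[1]/v[0])),v[2:])
print(onz("top",[[157,161.9],[158,192.2]],.036))
from scipy.spatial.transform import Rotation as Ro
print(Ro.from_quat(arm.read_eef_rot()).as_matrix().round(2),arm.read_ft_force())
def q(az,s,flip=0):
    az,s=np.radians([az,s]); x=np.array([np.cos(az)*np.sin(s),np.sin(az)*np.sin(s),-np.cos(s)]); y=np.array([-np.sin(az),np.cos(az),0])*(-1 if flip else 1)
    return Ro.from_matrix(np.c_[x,y,np.cross(x,y)]).as_quat(),x
for nm,g,az,s in (("slide pick",(.474,.30,.034),3,35),("slide place",(.644,.006,.04),-1.2,35),("tip pick",(.48,-.3,.04),12.5,35),("tip place",(.644,-.106,.05),-1.2,35),("can pick",(.627,-.287,.05),-20,35),("can place",(.545,-.048,.056),-1.2,35),("fl pick",(.639,.281,.168),20,0),("fl place",(.45,-.046,.174),-1,0),("fl place20",(.45,-.046,.174),-1,20)):
    for fl in (0,1):
        Q,x=q(az,s,fl); 
        for up_ in (0,.1): 
            j=arm.ik(np.array(g)-.054*x+[0,0,up_],Q); print(nm,fl,up_,None if j is None else np.round(j,2))
```

```text
slide 190 (array([490.1, 302.8]), array([93.5, 51.5]), 4.8)
slide 192 (array([486.9, 302.5]), array([100. ,  51.5]), 4.8)
slide 193 (array([486., 302.]), array([101.8,  51.5]), 5.5)
5.478953 [489.7895  327.00958]
4.527918 [491.9197  277.92722]
[[0.53767174 0.30292152 0.036     ]
 [0.43706164 0.29831237 0.036     ]]
[[-0.    0.31  0.95]
 [-0.    0.95 -0.31]
 [-1.   -0.    0.  ]] [ 0.90778558 -0.32270612  0.03765343]
slide pick 0 0 [-0.12  1.15 -1.15  2.24  1.96  1.41 -0.81]
slide pick 0 0.1 [-0.83  0.57  0.04  2.22  1.86  0.4  -0.98]
slide pick 1 0 [-0.54  0.83 -0.39  2.25  2.09  0.78  1.97]
slide pick 1 0.1 [-1.05  0.6   0.36  2.23  2.09  0.24  1.91]
slide place 0 0 [ 0.6   1.15 -1.15  2.09  2.1   1.01 -0.19]
slide place 0 0.1 [ 0.53  0.8  -0.96  2.06  1.85  0.68 -0.15]
slide place 1 0 [ 0.19  0.84 -0.39  2.11  2.49  0.49  2.25]
slide place 1 0.1 [ 0.07  0.61 -0.2   2.07  2.31  0.22  2.37]
tip pick 0 0 [ 1.25  0.94 -0.76  2.14  2.6   0.13  0.03]
tip pick 0 0.1 [ 1.02  0.62 -0.38  2.11 -1.28  0.29 -2.53]
tip pick 1 0 [ 1.35  1.02 -0.94  2.14  2.03  0.26 -2.5 ]
tip pick 1 0.1 [ 1.02  0
[... 738 characters left out ...]

fl pick 0 0 [-0.37  0.77 -0.15  1.36  0.12  1.02  1.38]
fl pick 0 0.1 [-0.38  0.69 -0.13  1.23  0.09  1.23  1.41]
fl pick 1 0 [-0.75  0.84  0.61  1.37 -0.5   1.09 -1.28]
fl pick 1 0.1 [-0.75  0.75  0.65  1.25 -0.44  1.28 -1.34]
fl place 0 0 [-0.05  0.43  0.14  2.07 -0.1   0.65  1.71]
fl place 0 0.1 [-0.2   0.29  0.33  1.94 -0.12  0.93  1.74]
fl place 1 0 [-0.49  0.53  0.8   2.08 -0.56  0.75 -0.92]
fl place 1 0.1 [-0.69  0.45  1.08  1.95 -0.46  1.02 -0.99]
fl place20 0 0 [ 0.1   0.34 -0.05  2.32  0.03  0.13  1.59]
fl place20 0 0.1 [-0.35  0.16  0.49  2.19 -0.24  0.48  1.87]
fl place20 1 0 [ 0.03  0.34  0.05  2.33 -0.25  0.13 -1.27]
fl place20 1 0.1 [-0.66  0.21  0.88  2.19 -0.45  0.51 -1.05]
```

```bash
cat > mv.py <<'E'
from h import *
from scipy.spatial.transform import Rotation as Ro
YAW=-1.2; O=np.array([.555,-.0484,0])
def tray(x,y,z=0): 
    c,s=np.cos(np.radians(YAW)),np.sin(np.radians(YAW)); return O+[c*x-s*y,s*x+c*y,z]
def q(az,s,flip=0):
    az,s=np.radians([az,s]); x=np.array([np.cos(az)*np.sin(s),np.sin(az)*np.sin(s),-np.cos(s)]); y=np.array([-np.sin(az),np.cos(az),0])*(-1 if flip else 1)
    return Ro.from_matrix(np.c_[x,y,np.cross(x,y)]).as_quat(),x
def tcp(base,az,s,w,h,fwd):
    """TCP so that the tip centre (pads w mm apart) is h above and fwd ahead of the object's base point"""
    Q,x=q(az,s); T=(73-13*(w/85)**2)/1000; a=np.radians(az)
    return np.array(base)+[fwd*np.cos(a),fwd*np.sin(a),h]-T*x,Q,x
def st(m): print(m,"t",round(arm.read_time(),2),"op",round(arm.read_opening()*85,1),"F",arm.read_ft_force().round(1),"tcp",np.round(arm.read_tool_pos(),4),"j",np.round(arm.read_joint_positions(),2))
E
cat > p1.py <<'E'
from mv import *
arm.move_gripper(.9,40)
p,Q,x=tcp((.4872,.3006,0),5.0,35,50,.0183,.006)
arm.movep(p-.09*x,Q); st("pre")
arm.line_to(p,.12); st("at")
arm.move_gripper(0,40); st("grip")
arm.line_to(p+[0,0,.12],.2); st("lift")
E
python3 p1.py
```

```text
pre t 1.94 op 76.8 F [0.  0.1 0.3] tcp [0.4028 0.2939 0.1483] j [-0.16  0.92 -1.15  2.31  1.81  1.27 -0.83]
at t 2.84 op 76.4 F [ 0.5  0.3 -0.3] tcp [0.4537 0.2981 0.0749] j [-0.14  1.09 -1.04  2.23  1.99  1.27 -0.81]
grip t 3.2 op 49.2 F [-1.4 -0.4  4.8] tcp [0.4538 0.2981 0.0753] j [-0.14  1.09 -1.04  2.23  1.99  1.27 -0.81]
lift t 3.95 op 48.9 F [-0.9 -0.9 -1.9] tcp [0.4539 0.2968 0.1933] j [-0.06  0.85 -1.17  2.18  1.72  1.17 -0.59]
```

```bash
cat > p2.py <<'E'
from mv import *
p,Q,x=tcp(tray(.095,.056,.0065),YAW,35,50,.0183,.006)
pre=p-.10*x+[0,0,.02]
arm.line_to(pre,.25,ori=Q); st("pre")
cv2.imwrite("pics/h1.png",snapshot("side"))
arm.line_to(p+[0,0,.02],.15); st("above")
arm.line_to(p,.04); st("down")
arm.move_gripper(.74); st("open")
arm.line_to(p-.13*x,.2); st("out")
arm.pause(.1)
a,b=snapshot("top"),snapshot("side")
cv2.imwrite("pics/t2.png",a);cv2.imwrite("pics/s2.png",b)
A=cv2.resize(a[90:210,190:350],(400,300),interpolation=cv2.INTER_CUBIC);B=cv2.resize(b[130:250,200:360],(400,300),interpolation=cv2.INTER_CUBIC)
cv2.imwrite("pics/v2.png",np.hstack([A,B]))
E
python3 p2.py
```

```text
pre t 5.33 op 49.0 F [ 0.2  0.9 -0.8] tcp [0.56   0.0093 0.1829] j [ 0.62  0.84 -1.12  2.19  1.91  0.83 -0.24]
above t 6.2 op 49.2 F [-0.1  0.7 -1.5] tcp [0.6176 0.007  0.1015] j [ 0.55  1.04 -1.03  2.08  2.07  0.87 -0.25]
down t 6.85 op 48.9 F [-1.7 -1.9  4.2] tcp [0.618  0.0062 0.0814] j [ 0.55  1.08 -1.02  2.08  2.13  0.9  -0.27]
open t 7.14 op 63.1 F [ 0.2 -1.3  0.7] tcp [0.6179 0.0063 0.0806] j [ 0.55  1.08 -1.02  2.08  2.12  0.89 -0.27]
out t 7.94 op 62.8 F [-0.6 -1.3  0.3] tcp [0.5436 0.0074 0.187 ] j [ 0.63  0.82 -1.14  2.23  1.92  0.84 -0.27]
```

View pics/v2.png

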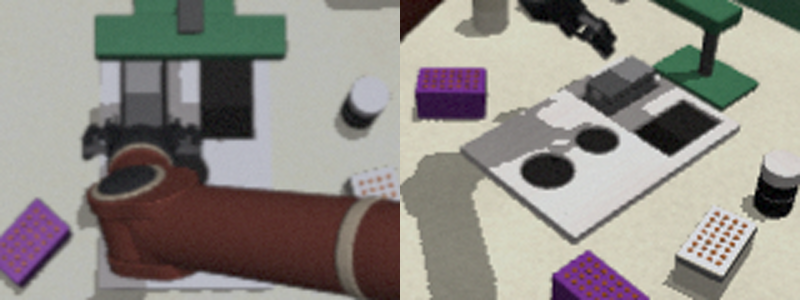

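The view shows the slide box in the far left pocket, left tile (140,95) and right tile (620,80), with nothing bumped. Next I check the purple look-alike behind the tip box for clearance, then pick the tip box.

```bash
cat > p3.py <<'E'
from mv import *
from meas import up,big,rect
im=cv2.imread("pics/top0.png"); u,f=up(im,308,205,355,238); ct,_=big(u[...,1]<80); r=rect("top",ct,f,.04); print("purple",r)
P=onz("top",f(ct.reshape(-1,2)),.052); print("far edge x",P[:,0].max())
assert P[:,0].max()<.415
p,Q,x=tcp((.4842,-.2989,0),12.5,35,60,.027,.008)
arm.line_to(p-.11*x+[0,0,.03],.3,ori=Q); st("pre")
arm.move_gripper(1.0); arm.line_to(p,.12); st("at")
arm.move_gripper(0,40); st("grip")
arm.line_to(p+[0,0,.12],.2); st("lift")
E
python3 p3.py
```

```text
purple (array([ 326.8, -250.9]), array([106.8,  62.2]), 88.5)
far edge x 0.35779069679778575Traceback (most recent call last):
  File "p3.py", line 7, in <module>
    arm.line_to(p-.11*x+[0,0,.03],.3,ori=Q); st("pre")
    ~~~~~~~~~~~^^^^^^^^^^^^^^^^^^^^^^^^^^^^
station.MotionError: the arm cannot follow that straight line within its joint ranges
```

```bash
python3 - <<'E'
from mv import *
p,Q,x=tcp((.4842,-.2989,0),12.5,35,60,.027,.008)
for d in (0,.06,.09): print(d,[np.round(j,2) if (j:=arm.ik(p-d*x+[0,0,dz],Q)) is not None else None for dz in (0,.03,.12)])
E
sed -i 's/arm.line_to(p-.11\*x+\[0,0,.03\],.3,ori=Q)/arm.movep(p-.09*x+[0,0,.02],Q)/' p3.py; python3 p3.py
```

```text
0 [array([ 1.25,  0.95, -0.78,  2.14,  2.5 ,  0.15,  0.14]), array([ 1.25,  0.88, -0.77,  2.13,  2.38,  0.08,  0.22]), array([ 1.45,  0.86, -1.16,  2.08,  1.15,  0.35,  1.39])]
0.06 [array([ 1.32,  0.82, -0.78,  2.17,  2.35,  0.03,  0.27]), array([ 1.51,  0.94, -1.16,  2.15,  1.43,  0.34,  1.2 ]), array([ 1.54,  0.72, -1.15,  2.08,  0.62,  0.33,  1.89])]
0.09 [array([ 1.55,  0.95, -1.16,  2.17,  1.46,  0.33,  1.2 ]), array([ 1.56,  0.88, -1.17,  2.16,  1.21,  0.31,  1.4 ]), array([ 1.6 ,  0.65, -1.15,  2.07,  0.35,  0.36,  2.15])]
purple (array([ 326.8, -250.9]), array([106.8,  62.2]), 88.5)
far edge x 0.35779069679778575
pre t 9.56 op 63.3 F [ 0.7  1.2 -0.2] tcp [ 0.4049 -0.3157  0.1754] j [ 1.55  0.9  -1.17  2.16  1.3   0.32  1.33]
at t 10.96 op 84.8 F [0.6 0.7 0.2] tcp [ 0.4548 -0.3055  0.0821] j [ 1.39  1.09 -1.06  2.13  1.91  0.37  0.79]
grip t 11.32 op 59.2 F [-3.6 -1.4  5.3] tcp [ 0.4547 -0.3057  0.0822] j [ 1.39  1.09 -1.06  2.13  1.91  0.37  0.79]
lift t 12.44 op 59.2 F [-0.8  0.3 -2.4] tcp [ 0.4542 -0.3053  0.2005] j [ 1.46  0.87 -1.18  2.08  1.17  0.36  1.37]
```

```bash
cat > p4.py <<'E'
from mv import *
p,Q,x=tcp(tray(.095,-.056,.0065),YAW,35,60,.027,.008)
pre=p-.10*x+[0,0,.02]
try: arm.line_to(pre,.25,ori=Q)
except arm.MotionError as e: print(e); arm.movep(pre,Q)
st("pre")
arm.line_to(p+[0,0,.02],.15); st("above")
arm.line_to(p,.04); st("down")
arm.move_gripper(.86); st("open")
arm.line_to(p-.13*x,.2); st("out")
b=snapshot("side"); a=snapshot("top"); cv2.imwrite("pics/t4.png",a);cv2.imwrite("pics/s4.png",b)
A=cv2.resize(a[90:210,190:350],(400,300),interpolation=cv2.INTER_CUBIC);B=cv2.resize(b[130:250,200:360],(400,300),interpolation=cv2.INTER_CUBIC)
cv2.imwrite("pics/v4.png",np.hstack([A,B]))
E
python3 p4.py
```

```text
pre t 16.43 op 59.3 F [ 0.4 -0.1 -0.8] tcp [ 0.5613 -0.1047  0.1899] j [ 0.87  0.82 -1.1   2.16  1.9   0.65  0.  ]
above t 17.24 op 59.4 F [ 0.2  0.1 -1.3] tcp [ 0.6185 -0.1053  0.1086] j [ 0.78  1.03 -1.03  2.05  2.06  0.72 -0.04]
down t 17.89 op 59.2 F [-1.3  0.3  3. ] tcp [ 0.6188 -0.1058  0.0883] j [ 0.77  1.07 -1.02  2.05  2.12  0.75 -0.07]
open t 18.18 op 73.1 F [-0.1  0.4 -0.1] tcp [ 0.6188 -0.1056  0.0879] j [ 0.77  1.07 -1.02  2.05  2.12  0.75 -0.07]
out t 18.98 op 72.7 F [0.1 0.2 0. ] tcp [ 0.5443 -0.1046  0.1941] j [ 0.89  0.8  -1.12  2.2   1.91  0.65 -0.03]
```

View pics/v4.png

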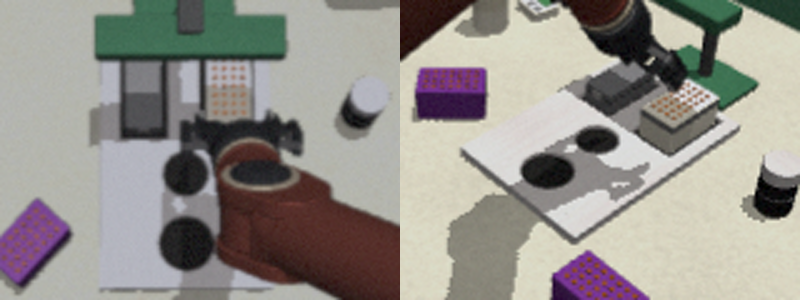

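Both boxes sit in their pockets, with the dark rim visible all round the slide box (left tile (143,95)) and the tip box at (228,90). The canister is next.

```bash
cat > p5.py <<'E'
from mv import *
p,Q,x=tcp((.6273,-.287,0),-15,35,50,.030,.0086)
def go(P,v,Q):
    try: arm.line_to(P,v,ori=Q)
    except arm.MotionError as e: print(e); arm.movep(P,Q)
go(p-.09*x+[0,0,.04],.25,Q); st("pre")
arm.move_gripper(.95); arm.line_to(p,.12); st("at")
arm.move_gripper(0,40); st("grip")
arm.line_to(p+[0,0,.12],.2); st("lift")
p,Q,x=tcp(tray(-.010,0,.0065),YAW,35,50,.030,.0086)
go(p-.05*x+[0,0,.06],.25,Q); st("pre")
arm.line_to(p+[0,0,.02],.15); st("above")
b=snapshot("side"); cv2.imwrite("pics/s5.png",b)
E
python3 p5.py; python3 -c "
import cv2;b=cv2.imread('pics/s5.png');cv2.imwrite('pics/v5.png',cv2.resize(b[110:260,200:400],(600,450),interpolation=cv2.INTER_CUBIC))"
```

```text
pre t 19.88 op 73.4 F [-0.4 -0.3 -0.5] tcp [ 0.5479 -0.2636  0.1997] j [ 1.09  0.79 -1.01  2.05  1.79  0.54  0.15]
at t 21.32 op 80.5 F [0.3 0.  0.2] tcp [ 0.5978 -0.2789  0.087 ] j [ 1.01  1.06 -0.96  1.96  2.07  0.65  0.01]
grip t 21.72 op 48.7 F [-2.6  0.8  3.8] tcp [ 0.5978 -0.279   0.087 ] j [ 1.01  1.06 -0.96  1.96  2.07  0.65  0.01]
lift t 22.47 op 48.9 F [-0.3 -1.1 -2.3] tcp [ 0.5964 -0.2794  0.2044] j [ 1.02  0.82 -0.96  1.91  1.63  0.52  0.32]
pre t 23.65 op 49.0 F [ 0.1 -0.3 -2.5] tcp [ 0.4862 -0.0481  0.1933] j [ 0.81  0.77 -1.18  2.37  1.99  0.78 -0.29]
above t 24.38 op 49.1 F [-0.2  0.3 -1.8] tcp [ 0.5144 -0.0477  0.113 ] j [ 0.73  1.   -1.1   2.35  2.2   0.94 -0.37]
```

View pics/v5.png

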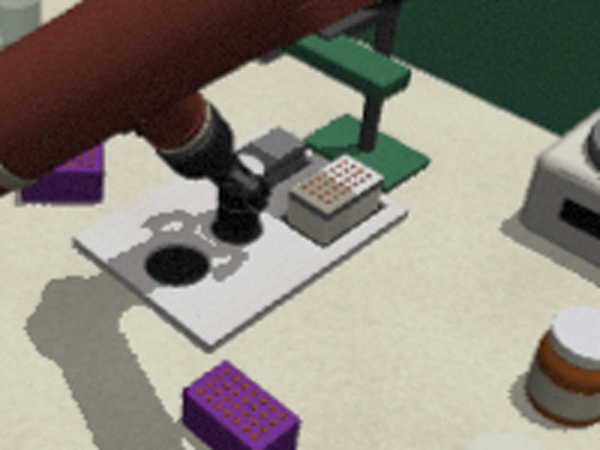

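The canister hangs upright over the middle pocket at (238,225) in the crop. I set it down, then go for the bottle cap from above.

```bash
cat > p6.py <<'E'
from mv import *
p,Q,x=tcp(tray(-.010,0,.0065),YAW,35,50,.030,.0086)
arm.line_to(p,.04); st("down")
arm.move_gripper(.76); st("open")
arm.line_to(p-.10*x,.2)
arm.line_to(p-.10*x+[-.0,0,.17],.25); st("out")
a=snapshot("side"); cv2.imwrite("pics/s6.png",a)
best=None; p0,_,_=tcp((.639,.281,0),0,0,38,.152,0); j0=arm.read_joint_positions()
for az in (0,20,40,60,90):
    for fl in (0,1):
        Q,_=q(az,0,fl); j=arm.ik(p0+[0,0,.12],Q)
        if j is not None:
            c=np.abs(np.array(j)-j0).max(); print(az,fl,round(c,2),np.round(j,2))
            if best is None or c<best[0]: best=(c,az,fl,j)
print(best)
E
python3 p6.py
```

```text
down t 25.07 op 49.0 F [-2.9 -0.9  4. ] tcp [ 0.5142 -0.0477  0.0929] j [ 0.72  1.05 -1.08  2.35  2.25  0.98 -0.39]
open t 25.38 op 64.8 F [-0.   0.6  1. ] tcp [ 0.5146 -0.0474  0.0926] j [ 0.72  1.05 -1.08  2.35  2.25  0.98 -0.39]Traceback (most recent call last):
  File "p6.py", line 5, in <module>
    arm.line_to(p-.10*x,.2)
    ~~~~~~~~~~~^^^^^^^^^^^^
station.MotionError: the arm cannot follow that straight line within its joint ranges
```

```bash
sed -i '/^arm.line_to(p,.04)/d;/^arm.move_gripper/d;s/^arm.line_to(p-.10\*x,.2)/arm.line_to(p-.05*x,.2)/;s/^arm.line_to(p-.10\*x+.*,.25)/arm.line_to(p-.05*x+[0,0,.19],.25)/' p6.py; python3 p6.py; python3 -c "
import cv2;b=cv2.imread('pics/s6.png');cv2.imwrite('pics/v6.png',cv2.resize(b[80:260,160:400],(720,540),interpolation=cv2.INTER_CUBIC))"
```

```text
out t 26.96 op 64.6 F [ 0.6  0.4 -0.2] tcp [ 0.4854 -0.0471  0.3229] j [ 1.    0.43 -1.27  2.2   1.33  0.5   0.31]
0 0 1.03 [-0.03  0.82 -0.94  1.18  0.64  1.43  0.68]
0 1 2.65 [-0.13  0.75 -0.68  1.19  0.45  1.35 -2.34]
20 0 1.02 [-0.02  0.83 -0.97  1.18  0.66  1.44  1.02]
20 1 2.31 [-0.12  0.75 -0.7   1.19  0.47  1.36 -2.  ]
40 0 1.03 [-0.    0.85 -1.04  1.18  0.71  1.47  1.34]
40 1 1.98 [-0.1   0.76 -0.75  1.19  0.5   1.37 -1.67]
60 0 1.32 [ 0.04  0.9  -1.19  1.18  0.82  1.53  1.62]
60 1 1.65 [-0.08  0.78 -0.8   1.19  0.54  1.39 -1.35]
90 0 1.81 [ 0.05  0.93 -1.26  1.18  0.87  1.57  2.11]
90 1 1.15 [-0.06  0.79 -0.85  1.18  0.57  1.4  -0.85]
(np.float64(1.0207551557155998), 20, 0, array([-0.02098594,  0.82645902, -0.97463746,  1.18309948,  0.66056286,
        1.44425673,  1.01648876]))
```

View pics/v6.png

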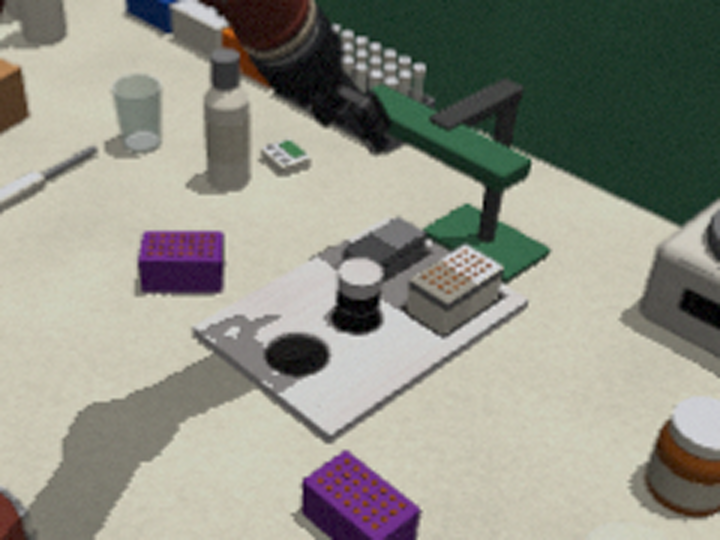

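The canister stands upright in the middle pocket, crop (358,295). The bottle's cap top is at crop (226,57), which is side pixel (235,99).

```bash
cat > p7.py <<'E'
from mv import *
print("cap in side predicted",proj("side",[[.639,.281,.19]]),"lid",)
p,_,_=tcp((.639,.281,0),0,0,38,.152,0); Q,_=q(20,0,0)
arm.move_gripper(.85)
arm.movep(p+[0,0,.12],Q); st("hover")
cv2.imwrite("pics/s7.png",snapshot("side"))
arm.line_to(p,.1); st("at")
arm.move_gripper(0,45); st("grip")
arm.line_to(p+[0,0,.13],.15); st("lift")
cv2.imwrite("pics/s7b.png",snapshot("side"))
q2,_=q(YAW,0,0); g,_,_=tcp(tray(-.105,0,.0065),0,0,38,.152,0)
for az in (0,20,-20,40): print(az,[np.round(j,2) if (j:=arm.ik(g+[0,0,dz],q(az,0)[0])) is not None else None for dz in (0,.11)])
E
python3 p7.py;  python3 -c "
import cv2;b=cv2.imread('pics/s7b.png');cv2.imwrite('pics/v7.png',cv2.resize(b[50:230,160:400],(720,540),interpolation=cv2.INTER_CUBIC))"
```

```text
cap in side predicted [[234.80167375  97.7420086 ]] lid
hover t 28.57 op 72.4 F [ 0.9 -0.7 -0.3] tcp [0.6399 0.2789 0.3424] j [-0.02  0.83 -0.97  1.18  0.66  1.44  1.02]
at t 29.98 op 72.1 F [ 0.   0.2 -0.3] tcp [0.6392 0.2814 0.2234] j [-0.01  0.93 -0.93  1.34  0.74  1.23  0.93]
grip t 30.38 op 36.9 F [0.8 1.1 0.8] tcp [0.6389 0.2818 0.2231] j [-0.01  0.93 -0.93  1.34  0.74  1.23  0.93]
lift t 31.4 op 36.8 F [-0.7 -0.2 -3. ] tcp [0.6388 0.2804 0.3508] j [-0.02  0.82 -0.98  1.17  0.66  1.46  1.02]
0 [array([ 0.71,  0.6 , -0.99,  2.05,  0.67,  0.86,  0.9 ]), array([ 0.84,  0.46, -1.13,  1.89,  0.47,  1.09,  1.09])]
20 [array([ 0.75,  0.64, -1.07,  2.05,  0.73,  0.9 ,  1.19]), array([ 0.88,  0.5 , -1.22,  1.89,  0.53,  1.12,  1.38])]
-20 [array([ 0.67,  0.57, -0.91,  2.05,  0.62,  0.82,  0.62]), array([ 0.8 ,  0.43, -1.05,  1.89,  0.42,  1.06,  0.8 ])]
40 [array([ 0.79,  0.68, -1.15,  2.05,  0.78,  0.95,  1.48]), array([ 0.91,  0.55, -1.3 ,  1.89,  0.58,  1.16,  1.66])]
```

View pics/v7.png

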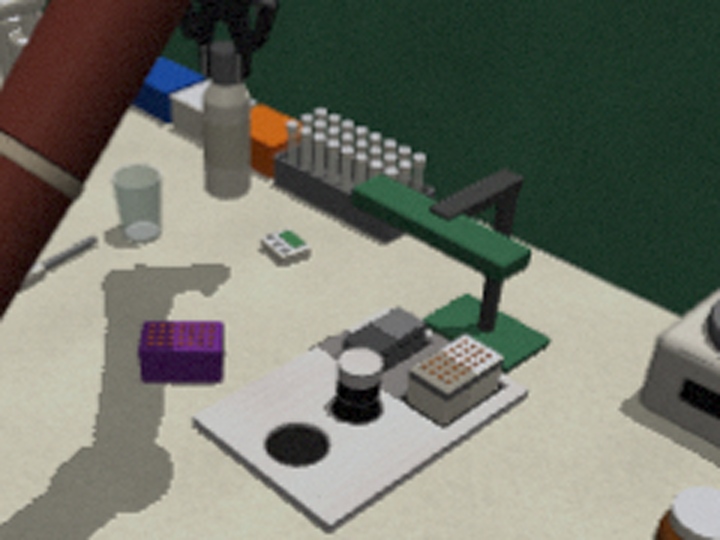

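The bottle hangs upright from its cap, crop (226,120). I carry it to the near pocket.

```bash
cat > p8.py <<'E'
from mv import *
Q,_=q(YAW,0,0); g,_,_=tcp(tray(-.105,0,.0065),0,0,38,.152,0)
def go(P,v,Q):
    try: arm.line_to(P,v,ori=Q)
    except arm.MotionError as e: print(e); arm.movep(P,Q)
go(g+[0,0,.11],.18,Q); st("over"); arm.pause(.3)
arm.line_to(g+[0,0,.02],.1); st("above"); arm.pause(.2)
cv2.imwrite("pics/s8.png",snapshot("side"))
arm.line_to(g,.03); st("down")
arm.move_gripper(.75); st("open")
arm.line_to(g+[0,0,.12],.12); st("up")
arm.movep(g+[-.02,.25,.13],Q); st("away"); arm.pause(.3)
a,b=snapshot("top"),snapshot("side"); cv2.imwrite("pics/t9.png",a);cv2.imwrite("pics/s9.png",b)
A=cv2.resize(a[80:240,150:363],(400,300),interpolation=cv2.INTER_CUBIC);B=cv2.resize(b[90:250,160:373],(400,300),interpolation=cv2.INTER_CUBIC)
cv2.imwrite("pics/v9.png",np.hstack([A,B]))
# did the bystanders move? compare with first pictures
a0=cv2.imread("pics/top0.png"); d=cv2.GaussianBlur(cv2.absdiff(a,a0).max(2),(5,5),0)>30
n,l,s,c=cv2.connectedComponentsWithStats(d.astype(np.uint8))
for i in range(1,n):
    if s[i,4]>15: print(s[i],c[i].round())
E
python3 p8.py
```

```text
over t 33.7 op 37.0 F [-0.4  0.5 -3.4] tcp [ 0.4503 -0.0455  0.339 ] j [ 0.82  0.45 -1.1   1.89  0.45  1.08  1.09]
above t 35.05 op 36.7 F [ 0.9  0.5 -2.1] tcp [ 0.4505 -0.046   0.2495] j [ 0.72  0.56 -0.98  2.02  0.61  0.88  0.95]
down t 36.12 op 37.1 F [-0.6 -0.2 -0.9] tcp [ 0.45   -0.0461  0.2289] j [ 0.69  0.58 -0.95  2.05  0.65  0.84  0.91]
open t 36.49 op 63.3 F [-0.4  0.4  1. ] tcp [ 0.4502 -0.0462  0.229 ] j [ 0.69  0.58 -0.95  2.05  0.65  0.84  0.91]
up t 37.64 op 63.9 F [-0.6  0.6 -0. ] tcp [ 0.4496 -0.0464  0.3482] j [ 0.83  0.44 -1.11  1.88  0.44  1.1   1.11]
away t 38.62 op 64.0 F [ 0.5  0.  -0.1] tcp [0.4307 0.2023 0.3582] j [ 0.24  0.45 -1.06  1.8   0.44  1.14  0.58]
[330  29  15  42 229] [334.  51.]
[376  28   9  14  46] [381.  33.]
[     0     33    512    351 121706] [257. 231.]
[ 43  43  37  27 829] [62. 56.]
[96 42 15  8 57] [103.  44.]
[92 53  6  5 19] [94. 55.]
[87 59  3  8 17] [88. 63.]
[98 62  8  5 24] [101.  64.]
[54 95  8  6 29] [57. 97.]
[239 113  17  30 462] [247. 127.]
[263 116   5  14  63] [265. 122.]
[ 193  218   61   61 1060] [227. 247.]
[254 310  18  13  57] [263. 315.]
[245 364   6   4  17] [247. 365.]
```

View pics/v9.png

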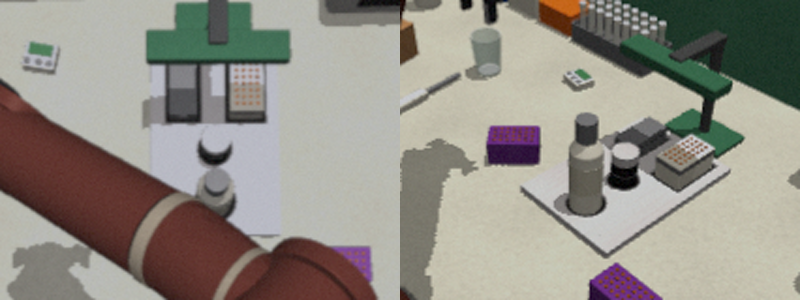

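All four look seated: side tile bottle (587,165), canister (625,165), slide box (640,135), tip box (685,160). One last numeric check of the bystanders and the bottle's height, then I hand in.

Run:
```python
from meas import *
from mv import tray
a0,a,b0,b=[cv2.imread(f"pics/{n}.png") for n in ("top0","t9","side0","s9")]
print("bg",a0[60:62,100],a[140,320],a0[140,320])
def shift(n,i0,i1,X,r=14):
    x,y=proj(n,[X])[0].astype(int)
    if not(r+6<x<512-r-6 and r+6<y<384-r-6): return
    T=i0[y-r:y+r,x-r:x+r]; R=cv2.matchTemplate(i1[y-r-6:y+r+6,x-r-6:x+r+6],T,cv2.TM_CCOEFF_NORMED); _,m,_,l=cv2.minMaxLoc(R); return (l[0]-6,l[1]-6,round(m,2))
px=dict(beaker=(175,218),timer=(267,172),pipette=(177,310),purpleL=(315,292),purple2=(517,345),purple3=(555,428),jar=(602,210),dish=(605,275),notebook=(626,340))
for k,v in px.items():
    X=onz("top",[np.array(v)*.64],.03)[0]; print(k,X[:2].round(3),"top",shift("top",a0,a,X),"side",shift("side",b0,b,X))
print("side predictions cap top",proj("side",[tray(-.105,0,.196)]).round(1),"lid top",proj("side",[tray(-.01,0,.081)]).round(1),"tip centre",proj("side",[tray(.095,-.056,.058)]).round(1))
# observed in side
print("seen approx cap", 160+187*.5325, 90+120*.5325,"lid",160+226*.5325,90+151*.5325,"tip",160+285*.5325,90+147*.5325)
print("tools",arm.read_ft_force().round(2))
```

```text
bg [[ 35  91 153]
 [ 39  91 154]] [173 184 182] [145 155 152]
beaker [0.619 0.455] top (-4, -4, 0.49) side (0, 0, 1.0)
timer [0.717 0.26 ] top (0, 0, 0.69) side (0, 0, 0.72)
pipette [0.422 0.444] top (0, 0, 0.99) side (0, 0, 1.0)
purpleL [0.452 0.158] top (5, 6, 0.15) side (0, 0, 0.87)
purple2 [ 0.33  -0.256] top (3, 0, 0.73) side (0, 0, 1.0)
purple3 [ 0.161 -0.323] top (3, 0, 0.83) side (0, 0, 1.0)
jar [ 0.614 -0.456] top (0, 0, 1.0) side (0, 0, 1.0)
dish [ 0.472 -0.45 ] top (0, 0, 0.99) side (0, 0, 1.0)
notebook [ 0.334 -0.482] top (0, 0, 0.89) side (0, 0, 0.84)
side predictions cap top [[258.8 152.8]] lid top [[278.7 169.5]] tip centre [[311.  169.7]]
seen approx cap 259.5775 153.9 lid 280.345 170.4075 tip 311.7625 168.27749999999997
tools [-0.03  0.19  0.28]
```

```bash
python3 -c "
from station import arm,ticket
print(arm.read_time()); print(ticket.finish_job())"
```

```text
39.025
the job is handed in; nothing more can be done
None
```

The tray is loaded and the job is handed in at 39.0 s of the 72 s allowed. The order was slide box, tip box, canister, then bottle. The first three went in at a 35° slant; the bottle was carried straight down by its cap.

**Seating:** in the last pictures all four sit in their pockets, with the canister and bottle upright. The bottle cap, canister lid and tip-box top appear within about 2 px of where they should be if fully seated. The slide box I checked only by eye, by the dark rim visible around it.

**Forces:** every touchdown reading was 5 N or less. Most of the boxes and the canister met the pocket floor very slightly early. The gripper is clear of everything, with wrist force near zero.

**Bystanders:** all show zero shift in the side view. That match was weaker for the timer (0.72), notebook (0.84) and left purple box (0.87). The top-view match failed for the beaker and left purple box, and read 3 px for the two right purple boxes. I put this down to the arm blocking that view and a brightness change between pictures, since the side view shows no movement. The lamp was not part of this check. In the last pictures it looks unchanged, and I saw no force spike while reaching under it.

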